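Reset the breaker under the push-latch flap

TASK

The bench power supply has tripped. Press its top flap so that it pops open, push the breaker button in the well under it fully home, then press the flap down again until it stays latched shut. Only press with the fingertips: do not pick up or shift the things on and beside the supply.

Things in the scene. Friction and masses are not known exactly. Their poses are not given: they have to be found in the camera images.
- supply: Bench power supply, a fixed grey box 220 (x) x 260 (y) x 90 mm high; origin at the centre of its underside on the table, x axis from its black front panel with knobs (facing the robot) to its back. In its flat top deck (z = 90 mm) is a well, 130 x 100 mm (x -68 to 62, y -50 to 50), floor at z = 57 mm, covered by the flap.
- flap_hinge (a point): Point on the flap's hinge line, fixed on the supply at x 62, y 0, z 90 mm in the supply's frame, axes as the supply's. The hinge line runs along the supply's y axis, at the side of the flap farther from the front panel. To shut the open flap, push its outer face from behind (the back side) towards the front panel, then down: pressing straight down on its raised edge jams it by friction.
- flap (a joint): Flap angle (rad): 0 = shut, latched; -0.07 = pressed to its stop (free edge 8 mm lower); 1.15 = fully open (stop). Push-push latch: press the shut flap to its stop, let go, and a spring (0.2 N m shut, 0.1 open) swings it open in about 1 s; press the open flap down to its stop, let go, and it latches at 0. It takes 3 N at the free edge, 8 N 30 mm from the hinge. Each further press unlatches again.
- flap_edge (a point): Top middle of the free edge of the flap: an aluminium plate 120 (hinge to edge) x 90 x 10 mm with a thin dark pad by this edge. Moves with the flap: 122 mm from the hinge line; shut, at z = 97 mm, 7 mm above the deck, nearest the front panel; fully open, about 44 mm from the hinge line horizontally and 114 mm above the deck, outer face up and back. x axis edge to hinge, z out of the outer face.
- button_top (a point): Centre of the top of the breaker button, a round white plastic button 22 mm across in a steel collar in the well, at x -38, y 0 in the supply's frame (100 mm from the hinge line, 30 mm from the well's front wall), pressed straight down. Its top is at z = 74 mm when tripped and 66 mm when fully home; z up.
- breaker_button (a joint): How far the button is pushed in (m): 0 to 0.0015 tripped (standing out), 0.008 fully home (stop). About 3 N moves it and it stays where it is left.
- spool: Metal solder spool 52 mm across, 30 mm high, loose, standing on the supply's deck beside the flap; origin at the centre of its underside. Leave alone.
- flux_jar: Amber jar with black lid, 44 mm across, 40 mm high, loose, standing on the supply's deck on the other side of the flap; origin at the centre of its underside. Leave alone.
- meter: Orange multimeter lying on its back on the table to one side of the supply, 185 x 88 x 43 mm, loose; origin at the centre of its underside. Leave alone.
- cleaner: White bottle, 60 mm across, 150 mm high, loose, standing on the table beside the supply; origin at the centre of its underside. Leave alone.

How it is judged:
By the outcome, as a careful person would: the job done as asked, in the order asked, and still so for the second after the job is handed in, with the robot touching nothing.
It also fails if it takes over 51 s, if anything falls off the work surface, if the arm or the gripper's body presses on something with over 40 N, if the wrist force passes 120 N, or if a joint passes its speed limit or range.

ROBOT

A 6-joint arm with a two-finger parallel gripper is mounted at the origin on the work surface. World frame = base frame: x ahead of the robot, y to its left, z up, the work surface at z = 0. Lengths are in mm, angles in rad, forces in N, time in s.
With the tool pointing down it reaches from about 350 to 975 mm from the base axis. Payload 7.1 kg.
Tool frame: the origin (TCP) lies where the fingers leave the gripper's body, on its centre line; the fingertips stand 80 mm ahead of it and the grasp point (between the pads) lies r.grasp_offset ahead of it (r.grasp_offset is the distance from the TCP to the grasp point, in mm); z points along the fingers, y is the direction in which the jaws open and shut (so a half turn about z gives the same grasp; the last joint's range is limited). The gripper opens to 88 mm and grips with 3 to 60 N. Pads are 20 mm wide; open, the fingers measure 115 mm over their backs; the gripper's body (75 mm by 178 mm) begins 61 mm behind the grasp point.
Start: joints at [1.266, 0.423, 1.63, -0, 1.089, -0.019], TCP at [176.172, 599.641, 302.675] pointing down, gripper open.
Joint ranges: [-3, 3], [-0.9, 2.11], [0.09, 2.58], [-1.31, 4.45], [0.11, 2.69], [-2.54, 2.54]. Speed limits (rad/s): [2.39, 2.39, 3.01, 3.14, 3.14, 3.14].

INTERFACE

Orientations are given as a unit quaternion [x, y, z, w].
In Python, from workcell import telemetry, vision, ticket, r gives the robot as it stands.
- The arm moves only by the tool step_arm, never from a script. Its argument "targets" is a list of rows, each a list of 5 numbers: the opening, from 0 (shut) to 1 (fully open), then the shift along the tool's x, y, z in cm, then the turn about the tool's z in rad. In form: [[claw, x, y, z, turn], ...]. A call has exactly 10 rows; each row is the pose to reach, as a shift and turn from the pose commanded when the call began, along the tool's axes at that moment; what a row does not reach only later rows make up. A row lasts 1/12 s, in which the tool goes at most 41.7 mm and 7.16 degrees, less where a joint would pass 70% of its speed; a pose out of reach is approached as far as the arm can. A call with a gripper value outside its range is refused whole. The fingers move at their own pace and stop on an object; "grip_force" is the grip in N (left out, the last holds). Time passes only in rows, so rows that repeat a pose let the fingers close, or fill a call up. It gives the time, the measured TCP pose, the force and the opening at its end, in the units of the state.
- telemetry.get_obs(): the state, without advancing time (a new reading comes with each control period).
- vision.get_image(name): name is "side" or "top"; returns a dict with "pixels" (420x560x3 uint8, blue, green, red), "mtx" (3x3 intrinsics, pixels), "rvec" (rotation vector, rad) and "tvec" (3), from world to camera coordinates, as OpenCV has them. Camera axes: x right, y down, z forward; pixel columns grow to the right and rows downward; lengths in mm; the calibration is good to about 2 mm. A picture is of the moment at which its call begins. There is no depth.
- ticket.hand_in(): hands the job in, once; it reports no verdict.
Trained networks look in a picture, given as the dict that the camera call returned (one of the last four; its "shot" number tells which), for a name from the list of things; names that differ only in an ending like _2 or _b are one class to them, and where a whole thing is asked for, a point or a joint stands for the part that bears it (a point fixed in the world has none). Each returns a list of dicts, best first, with "p" (0 to 1); they miss things now and then, are a little off and sometimes report something else, mostly with a low value. They report only what shows in the picture. A call takes as long as a camera call.
- vision.find_in(query, picture): "point" ([x, y, z] in mm, in the coordinates of the camera as it stood for that picture, good to about 4 mm: the middle of the surface that is visible of it).
The state is a dict: "time": time; "joint_pos": joint angles; "joint_velocities": joint speeds; "tau": joint torques, N m; "tool_pos": TCP position; "eef_rot": TCP orientation; "wrist_force": force on the tool from outside, world axes, zero at the start; "moment": the same for the moment, N m; "grip_width": opening from 0.0 (shut) to 1.0 (fully open).
Only numpy, scipy, OpenCV 4.12 (cv2) and the standard library are available. Lean on these libraries where they do the work, as an engineer would, in place of code of your own. Each camera call takes 0.05 s, during which the arm holds its last target.

## Working session

There is one attempt and no reset: what is moved stays moved. The work goes in short steps, Python scripts to look and compute and a tool call to move; the robot and the scene stay as the last step left them, time stands still between calls to the robot, and variables do not carry over. Pictures are saved under pics/ and viewed, and the job is handed in when it is done.

Besides the shell and the picture viewer there is one more tool, called after "Request:" as name(argument=value, ...) on one line, values as JSON. step_arm: Moves the arm, as the interface text tells. Its arguments: {"type":"object","properties":{"targets":{"type":"array"},"grip_force":{"type":"number"}},"required":["targets"]}

```bash
mkdir -p pics; ls; cat > h.py <<'E'
import numpy as np, cv2
from scipy.spatial.transform import Rotation as R
from workcell import telemetry, vision, ticket, r
def w(p,im):
    M,_=cv2.Rodrigues(np.array(im["rvec"],float)); return M.T@(np.array(p,float).ravel()-np.array(im["tvec"],float).ravel())
def proj(P,im):
    return cv2.projectPoints(np.array(P,float).reshape(-1,3),np.array(im["rvec"],float),np.array(im["tvec"],float),np.array(im["mtx"],float),None)[0].reshape(-1,2)
E
python3 - <<'E'
from h import *
o=telemetry.get_obs(); print(o, r.grasp_offset)
for n in("top","side"):
    im=vision.get_image(n); cv2.imwrite(f"pics/{n}0.png",im["pixels"])
    for q in("supply","flap","flap_edge","spool","flux_jar","meter","cleaner"):
        print(n,q,[(np.round(w(d["point"],im)),round(d["p"],2)) for d in vision.find_in(q,im)[:2]])
E
```

```text
pics
{'time': 0.0, 'joint_pos': array([ 1.26599074e+00,  4.23843971e-01,  1.63067644e+00, -5.12688225e-06,
        1.08859161e+00, -1.90106922e-02]), 'joint_velocities': array([ 3.44263455e-04,  1.74177533e-03,  3.23088633e-06, -4.86425395e-04,
        8.93537962e-04, -6.22742558e-04]), 'tau': array([ 1.42732515e-03, -5.44624472e+01, -2.73665321e+01,  6.42544683e-02,
        2.28116359e-02, -1.36364492e-04]), 'tool_pos': array([176.05450839, 599.24577333, 301.9049755 ]), 'eef_rot': array([ 1.42410404e-01,  9.89807405e-01, -7.50116038e-04, -1.20222053e-04]), 'wrist_force': array([ 0.16673544, -0.84624699,  0.13968297]), 'moment': array([0.00759364, 0.01876727, 0.03975601]), 'grip_width': 1.0013213175822007} 61.3
top supply [(array([529.,  49.,  86.]), 0.66)]
top flap [(array([543.,  50.,  99.]), 0.71)]
top flap_edge [(array([544.,  48.,  98.]), 0.73)]
top spool [(array([535., -45., 117.]), 0.68)]
top flux_jar [(array([578., 137., 129.]), 0.59)]
top meter [(array([564., 257.,  36.]), 0.67)]
top cleaner [(array([ 538., -135.,  103.]), 0.94)]
side supply [(array([513., 113.,  89.]), 0.65)]
side flap [(array([534.,  52.,  96.]), 0.82)]
side flap_edge [(array([536.,  52.,  94.]), 0.71)]
side spool [(array([527., -36., 121.]), 0.91)]
side flux_jar [(array([576., 147., 123.]), 0.8)]
side meter [(array([547., 280.,  38.]), 0.64)]
side cleaner [(array([ 538., -135.,  106.]), 0.71)]
```

View pics/top0.png

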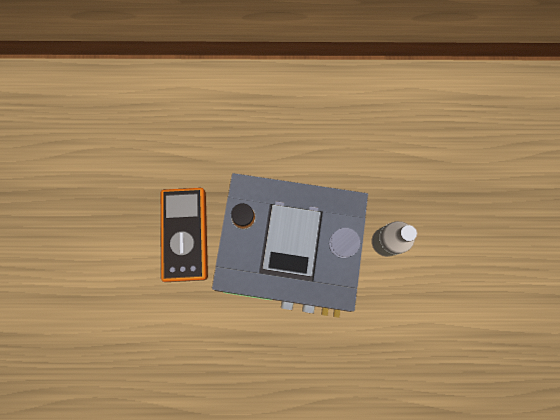

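View pics/side0.png

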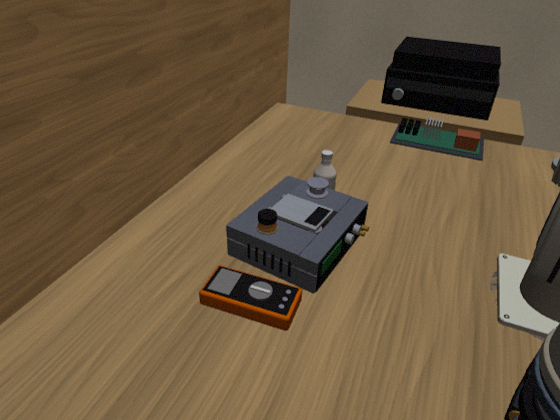

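Top view: the supply's deck corners lie at about (232,174), (368,193), (355,311) and (213,291). The front panel with its knobs is at the bottom, and the flap is shut at about (292,241) with its dark pad at (289,263). Next I fit the supply's pose.

```bash
cat >> h.py <<'E'
def back(uv,z,im):
    M,_=cv2.Rodrigues(np.array(im["rvec"],float)); C=-M.T@np.array(im["tvec"],float).ravel()
    d=M.T@np.linalg.inv(np.array(im["mtx"],float))@np.array([uv[0],uv[1],1.]); return C+d*(z-C[2])/d[2]
E
python3 - <<'E'
from h import *
from scipy.optimize import least_squares
im=vision.get_image("top"); im2=vision.get_image("side")
g=cv2.cvtColor(im["pixels"],cv2.COLOR_BGR2GRAY)
c=np.array([[232,174],[368,193],[355,311],[213,291]],np.float32).reshape(-1,1,2)
c2=cv2.cornerSubPix(g,c.copy(),(4,4),(-1,-1),(3,50,.01)).reshape(-1,2); print(c2)
L=np.array([[110,130],[110,-130],[-110,-130],[-110,130]])
F=np.array([[60,45],[60,-45],[-60,-45],[-60,45]])
W=np.array([back(p,90,im)[:2] for p in c2]);print(W.round(1))
def T(p,L):
    a=p[2];return L@np.array([[np.cos(a),np.sin(a)],[-np.sin(a),np.cos(a)]])+p[:2]
s=least_squares(lambda p:(T(p,L)-W).ravel(),[530,50,-.1]);print("pose",s.x,s.fun.round(1))
np.save("pose.npy",s.x)
p=s.x
for i,m in(("top",im),("side",im2)):
    v=m["pixels"].copy()
    for q,z in((L,90),(np.array([[62,50],[62,-50],[-68,-50],[-68,50]]),90),(np.array([[60,45],[60,-45],[-60,-45],[-60,45]]),97)):
        uv=proj(np.c_[T(p,q),np.full(4,z)],m)
        cv2.polylines(v,[np.round(uv*16).astype(np.int32)],True,(0,0,255),1,cv2.LINE_AA,4)
    u=proj([*T(p,np.array([[-60,0]]))[0],97],m)[0].astype(int)
    cx,cy=u; cv2.imwrite(f"pics/{i}1.png",cv2.resize(v[max(cy-110,0):cy+90,cx-130:cx+130],None,fx=3,fy=3,interpolation=cv2.INTER_CUBIC)[:600,:780])
E
```

```text
[[231.43193 172.7027 ]
 [366.6861  192.2026 ]
 [354.1418  310.39844]
 [213.5676  290.24152]]
[[668.1 160.2]
 [630.7 -94.4]
 [414.2 -63.4]
 [449.8 188.5]]
pose [ 5.40686343e+02  4.77289291e+01 -1.39950888e-01] [-0.4  0.9  0.8 -1.9 -0.5 -2.3  0.1  3.3]
```

View pics/top1.png

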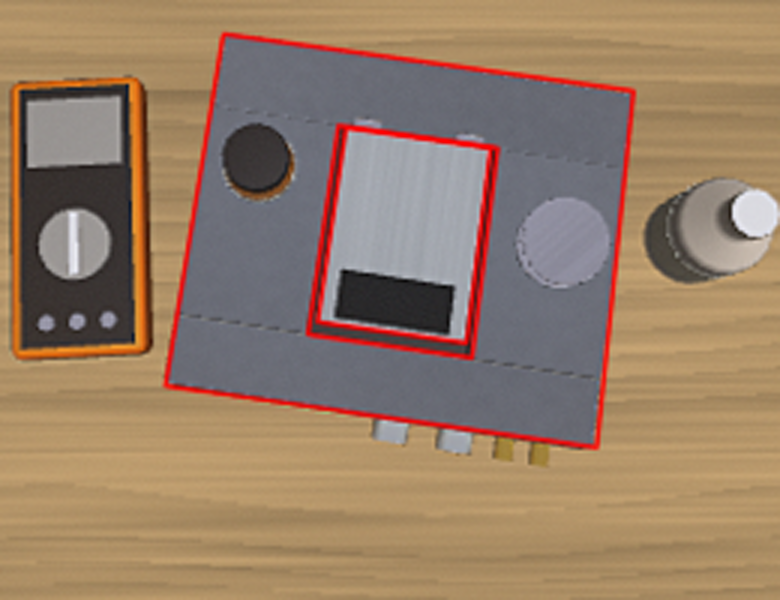

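View pics/side1.png

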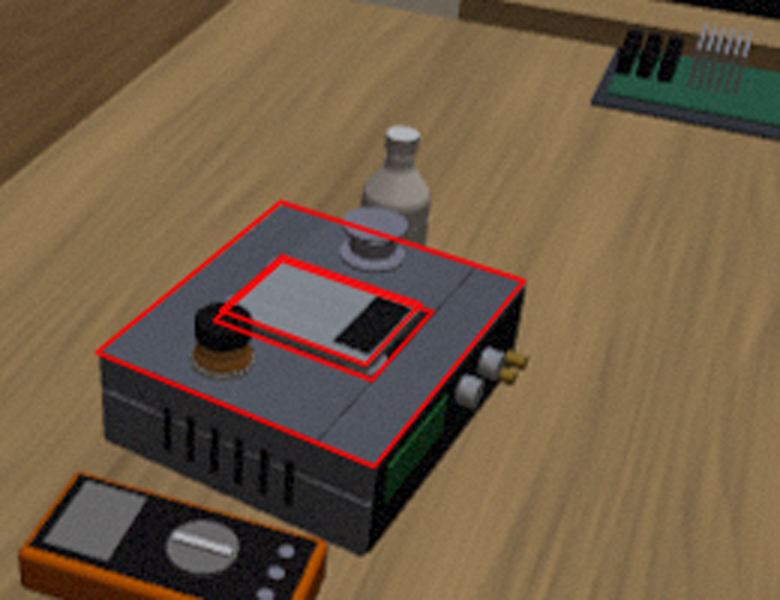

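```bash
cat >> h.py <<'E'
P=np.load("pose.npy")
def goal(sx,sy,tipz,o=None):
    o=o or telemetry.get_obs(); a=P[2]; X=np.array([np.cos(a),np.sin(a)]);Y=np.array([-X[1],X[0]])
    g=np.r_[P[:2]+sx*X+sy*Y,tipz+80]; Rt=R.from_quat(o["eef_rot"])
    ty=Rt.as_matrix()[:,1]; dyaw=np.arctan2(Y[1],Y[0])-np.arctan2(ty[1],ty[0])
    return (Rt.inv().apply(g-o["tool_pos"])/10).round(2), "turn",round(-dyaw,3)
def where(o=None):
    o=o or telemetry.get_obs(); a=P[2]; X=np.array([np.cos(a),np.sin(a)]);Y=np.array([-X[1],X[0]])
    t=o["tool_pos"]+80*R.from_quat(o["eef_rot"]).as_matrix()[:,2]; d=t[:2]-P[:2]
    return "tip sx,sy,z",np.round([d@X,d@Y,t[2]],1),"F",o["wrist_force"].round(1),"t",round(o["time"],2)
E
python3 -c "
from h import *
print(where(),goal(-48,0,150))"
```

```text
('tip sx,sy,z', array([-437.9,  495.7,  222.7]), 'F', array([-0.6, -0.1, -0.1]), 't', 0.9) (array([-45.79, -43.37,   7.27]), 'turn', np.float64(-0.146))
```

Request:
step_arm(targets=[[0,-3.5,-3.5,0,-0.07],[0,-7,-7,0,-0.146],[0,-10,-10,0,-0.146],[0,-13,-13,0,-0.146],[0,-16,-16,0,-0.146],[0,-19,-19,0,-0.146],[0,-22,-22,0,-0.146],[0,-25,-24.5,0,-0.146],[0,-28,-27,0,-0.146],[0,-31,-29.5,0,-0.146]])

```text
time: 1.73
tool_pos: [384.6, 237.0, 303.0]
eef_rot: [0.07, 0.998, 0.0, 0.0]
wrist_force: [0.8, -0.3, 0.2]
grip_width: 0.278
```

```bash
python3 -c "
from h import *
print(where(),goal(-48,0,150))"
```

```text
('tip sx,sy,z', array([-180.9,  165.7,  223. ]), 'F', array([ 0.8, -0.3,  0.2]), 't', 1.73) (array([-13.28, -16.58,   7.31]), 'turn', np.float64(0.001))
```

Request:
step_arm(targets=[[0,-2.3,-2.8,1,0],[0,-4.5,-5.6,2,0],[0,-6.8,-8.4,3,0],[0,-9,-11.2,4,0],[0,-11,-14,5,0],[0,-12.5,-15.8,6,0],[0,-13.2,-16.5,7,0],[0,-13.2,-16.5,7.3,0],[0,-13.2,-16.5,7.3,0],[0,-13.2,-16.5,7.3,0]])

```text
time: 2.57
tool_pos: [491.1, 58.0, 229.6]
eef_rot: [0.069, 0.998, 0.0, -0.0]
wrist_force: [0.0, -0.2, 0.2]
grip_width: 0.005
```

```bash
python3 -c "
from h import *
print(where(),goal(-48,0,97))
for n in ('top','side'):
  im=vision.get_image(n); 
  cv2.imwrite('pics/%s2.png'%n,im['pixels'])"
```

```text
('tip sx,sy,z', array([-50.6,   3.3, 149.6]), 'F', array([ 0. , -0.2,  0.2]), 't', 2.57) (array([-0.26, -0.33,  5.26]), 'turn', np.float64(0.001))
```

View pics/side2.png

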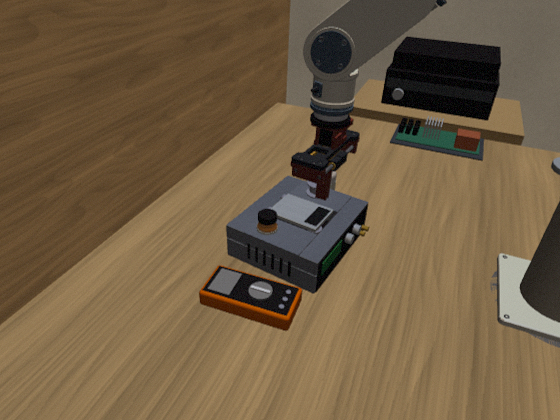

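View pics/top2.png

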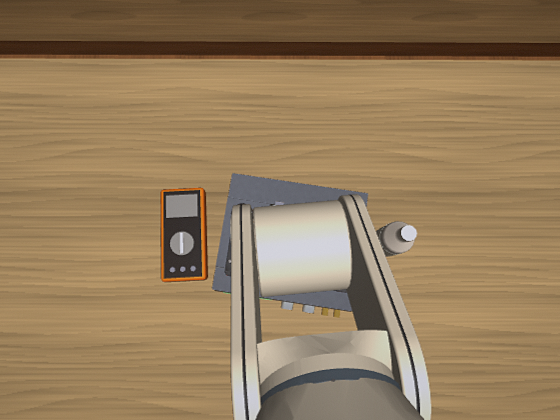

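Side view: the closed fingertips hang at about (323,198), above the flap's pad. In the top view the arm hides the flap. Pressing now.

Request:
step_arm(targets=[[0,-0.4,-0.3,1.5,0],[0,-0.4,-0.3,3,0],[0,-0.4,-0.3,4.3,0],[0,-0.4,-0.3,4.9,0],[0,-0.4,-0.3,5.3,0],[0,-0.4,-0.3,5.6,0],[0,-0.4,-0.3,5.8,0],[0,-0.4,-0.3,6.0,0],[0,-0.4,-0.3,6.1,0],[0,-0.4,-0.3,6.1,0]])

```text
time: 3.5
tool_pos: [495.4, 53.8, 169.5]
eef_rot: [0.07, 0.998, 0.0, 0.0]
wrist_force: [-4.4, 2.2, 9.9]
grip_width: 0.009
```

```bash
python3 -c "
from h import *
print(where())"
```

```text
('tip sx,sy,z', array([-45.6,  -0.3,  89.5]), 'F', array([-4.4,  2.2,  9.9]), 't', 3.5)
```

Request:
step_arm(targets=[[0,0,0,0,0],[0,1.5,0,-3.5,0],[0,3,0,-7,0],[0,5,0,-10,0],[0,6,0,-12,0],[0,6,0,-12,0],[0,6,0,-12,0],[0,6,0,-12,0],[0,6,0,-12,0],[0,6,0,-12,0]])

```text
time: 4.33
tool_pos: [435.9, 61.7, 287.5]
eef_rot: [0.07, 0.998, -0.0, -0.001]
wrist_force: [-0.1, -0.7, -0.0]
grip_width: 0.003
```

```bash
python3 -c "
from h import *
print(where())
im=vision.get_image('side'); cv2.imwrite('pics/s3.png',im['pixels'])
print([(np.round(w(d['point'],im)),round(d['p'],2)) for q in ('flap_edge','button_top') for d in vision.find_in(q,im)[:2]])"
```

```text
('tip sx,sy,z', array([-105.9,   -0.8,  207.5]), 'F', array([-0.1, -0.7, -0. ]), 't', 4.33)
[(array([501.,  60.,  68.]), 0.38)]
```

View pics/s3.png

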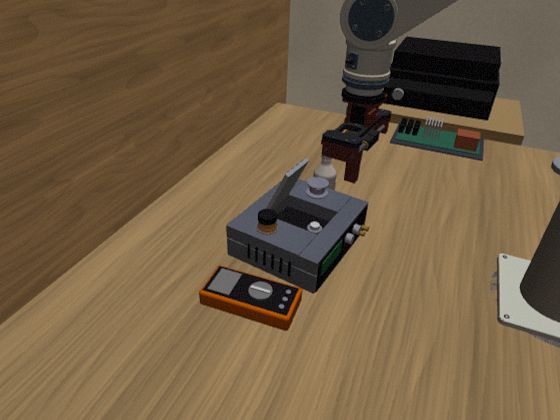

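The flap stands open at about (290,185), and the white button shows in the well at (315,226). I check the button's predicted position against the picture.

```bash
python3 -c "
from h import *
im=vision.get_image('side'); v=im['pixels']
a=P[2];c=P[:2]-38*np.array([np.cos(a),np.sin(a)]);u=proj([*c,74],im)[0];print(c,u)
v=cv2.resize(v[200:250,285:345],None,fx=10,fy=10,interpolation=cv2.INTER_CUBIC)
cv2.circle(v,tuple(int(q) for q in ((u-[285,200]+.5)*10)),4,(0,0,255),-1);cv2.imwrite('pics/s3b.png',v)
print(where(),goal(-43,0,100))"
```

```text
[503.05787511  53.02971948] [313.95752524 223.83834005]
('tip sx,sy,z', array([-105.9,   -0.7,  208. ]), 'F', array([ 0. , -0.1, -0.8]), 't', 4.53) (array([-6.29,  0.07, 10.79]), 'turn', np.float64(-0.0))
```

View pics/s3b.png

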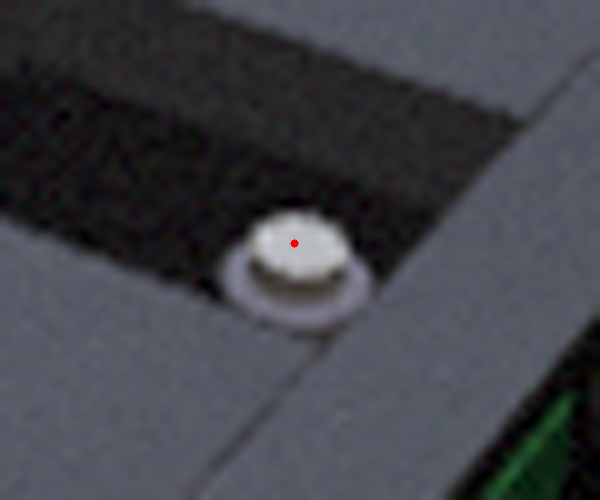

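The predicted button centre (red dot) falls on the middle of the button top.

Request:
step_arm(targets=[[0,-2.5,0.07,1,0],[0,-5,0.07,3,0],[0,-6.4,0.07,6,0],[0,-6.4,0.07,9,0],[0,-6.4,0.07,11.5,0],[0,-6.4,0.07,12.5,0],[0,-6.4,0.07,13.2,0],[0,-6.4,0.07,13.6,0],[0,-6.4,0.07,13.9,0],[0,-6.4,0.07,14.2,0]])

```text
time: 5.37
tool_pos: [499.6, 53.7, 147.5]
eef_rot: [0.07, 0.998, 0.0, 0.0]
wrist_force: [-1.7, -0.4, 3.1]
grip_width: 0.008
```

```bash
python3 -c "
from h import *
print(where())"
```

```text
('tip sx,sy,z', array([-41.5,   0.2,  67.5]), 'F', array([-1.7, -0.4,  3.1]), 't', 5.37)
```

Request:
step_arm(targets=[[0,0,0,0.1,0],[0,0,0,0.2,0],[0,0,0,0.25,0],[0,0,0,0.3,0],[0,0,0,0.3,0],[0,0,0,0.3,0],[0,0,0,0.3,0],[0,0,0,0.3,0],[0,0,0,0.3,0],[0,0,0,0.3,0]])

```text
time: 6.2
tool_pos: [499.6, 53.7, 146.1]
eef_rot: [0.07, 0.998, 0.0, 0.001]
wrist_force: [-8.1, -0.8, 23.3]
grip_width: 0.006
```

```bash
python3 -c "
from h import *
print(where())"
```

```text
('tip sx,sy,z', array([-41.3,   0.2,  66.1]), 'F', array([-8.1, -0.8, 23.3]), 't', 6.2)
```

Button at its stop (tip z 66.1, 23 N). Now rise and go over to the back of the flap.

Request:
step_arm(targets=[[0,0.5,0,-3,0],[0,1,0,-7,0],[0,1,0,-11,0],[0,1,0,-15,0],[0,0,0,-18,0],[0,-3,0,-18,0],[0,-6,0,-18,0],[0,-9.5,0,-18,0],[0,-12.5,0,-18,0],[0,-13.5,0,-18,0]])

```text
time: 7.03
tool_pos: [636.8, 34.3, 324.9]
eef_rot: [0.07, 0.998, 0.0, 0.003]
wrist_force: [-0.9, -0.7, 0.2]
grip_width: 0.005
```

```bash
python3 -c "
from h import *
print(where())
im=vision.get_image('side'); cv2.imwrite('pics/s4.png',im['pixels'])
print(goal(90,0,155))"
```

```text
('tip sx,sy,z', array([9.740e+01, 2.000e-01, 2.449e+02]), 'F', array([-0.9, -0.7,  0.2]), 't', 7.03)
(array([ 0.7 , -0.01,  8.94]), 'turn', np.float64(-0.001))
```

View pics/s4.png

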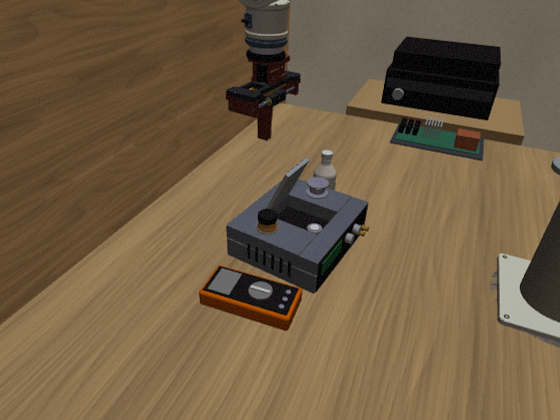

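The flap is still open and the tip is behind it at about (265,137). A closer look at the button at (315,228):

```bash
python3 -c "
from h import *
im=vision.get_image('side'); v=im['pixels']
a=P[2];c=P[:2]-38*np.array([np.cos(a),np.sin(a)]);u=proj([*c,66],im)[0]
v=cv2.resize(v[200:250,285:345],None,fx=10,fy=10,interpolation=cv2.INTER_CUBIC)
cv2.circle(v,tuple(int(q) for q in ((u-[285,200]+.5)*10)),4,(0,0,255),-1);cv2.imwrite('pics/s4b.png',v)
print(where())"
```

```text
('tip sx,sy,z', array([9.450e+01, 1.000e-01, 2.439e+02]), 'F', array([-0.4,  0.1, -0.7]), 't', 7.13)
```

View pics/s4b.png

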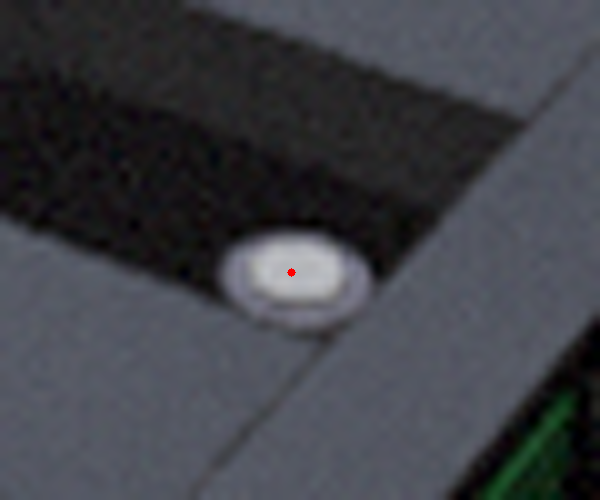

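Request:
step_arm(targets=[[0,0.5,0,2.5,0],[0,0.7,0,5,0],[0,0.7,0,7.5,0],[0,0.7,0,9,0],[0,0.7,0,9,0],[0,0.7,0,9,0],[0,0.7,0,9,0],[0,1.7,0,9,0],[0,2.5,0,9,0],[0,2.5,0,9,0]])

```text
time: 7.97
tool_pos: [606.5, 38.6, 234.5]
eef_rot: [0.07, 0.998, 0.0, -0.0]
wrist_force: [-0.1, 0.3, 0.0]
grip_width: 0.009
```

```bash
python3 -c "
from h import *
print(where())
im=vision.get_image('side'); cv2.imwrite('pics/s5.png',im['pixels'])
# arc: tip front corner follows outer face
x,y,z=where()[1]
import math
for th,s in((1.15,66),(1.0,68),(.85,70),(.7,74),(.55,78),(.4,83),(.3,86),(.2,90),(.1,92),(.0,94),(-.07,94)):
  d=s*math.cos(th)-7*math.sin(th);h=s*math.sin(th)+7*math.cos(th)
  print(th, 'tool dx %.1f dz %.1f'%((x-(62-d+10))/10,(z-(90+h))/10))"
```

```text
('tip sx,sy,z', array([6.640e+01, 1.000e-01, 1.545e+02]), 'F', array([-0.1,  0.3,  0. ]), 't', 7.97)
1.15 tool dx 1.6 dz 0.1
1.0 tool dx 2.6 dz 0.3
0.85 tool dx 3.6 dz 0.7
0.7 tool dx 4.7 dz 1.1
0.55 tool dx 5.8 dz 1.8
0.4 tool dx 6.9 dz 2.6
0.3 tool dx 7.5 dz 3.2
0.2 tool dx 8.2 dz 4.0
0.1 tool dx 8.6 dz 4.8
0.0 tool dx 8.9 dz 5.8
-0.07 tool dx 9.0 dz 6.4
```

View pics/s5.png

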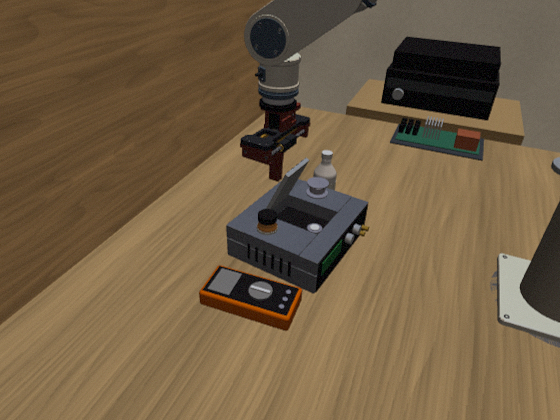

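The button is home, flush in its collar at the 66 mm prediction. The tip at (276,175) is behind the flap, so I start the closing arc.

Request:
step_arm(targets=[[0,0.8,0,0,0],[0,1.6,0,0.1,0],[0,2.1,0,0.2,0],[0,2.6,0,0.3,0],[0,3.1,0,0.5,0],[0,3.6,0,0.7,0],[0,4.2,0,0.9,0],[0,4.7,0,1.1,0],[0,5.2,0,1.4,0],[0,5.8,0,1.8,0]])

```text
time: 8.85
tool_pos: [550.7, 46.5, 215.6]
eef_rot: [0.07, 0.998, 0.0, 0.0]
wrist_force: [1.9, -0.6, 0.3]
grip_width: 0.006
```

```bash
python3 -c "
from h import *
print(where())
im=vision.get_image('side'); cv2.imwrite('pics/s6.png',im['pixels'])"
```

```text
('tip sx,sy,z', array([ 10.1,   0.2, 135.6]), 'F', array([ 1.9, -0.6,  0.3]), 't', 8.85)
```

View pics/s6.png

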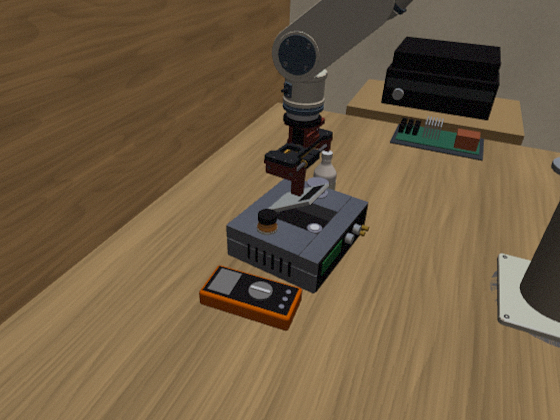

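The flap is following, now about half shut with the tip at (298,190). I go on to its stop.

Request:
step_arm(targets=[[0,1.1,0,0.7,0],[0,1.8,0,1.3,0],[0,2.6,0,2.1,0],[0,3.2,0,2.8,0],[0,3.7,0,3.4,0],[0,4.0,0,3.9,0],[0,4.0,0,4.2,0],[0,4.0,0,4.5,0],[0,4.0,0,4.6,0],[0,4.0,0,4.6,0]])

```text
time: 9.73
tool_pos: [510.3, 52.1, 170.1]
eef_rot: [0.07, 0.998, -0.0, -0.001]
wrist_force: [-5.2, 2.0, 16.8]
grip_width: 0.003
```

```bash
python3 -c "
from h import *
print(where())
im=vision.get_image('side'); cv2.imwrite('pics/s7.png',im['pixels'])"
```

```text
('tip sx,sy,z', array([-30.9,   0.1,  90.1]), 'F', array([-5.2,  2. , 16.8]), 't', 9.73)
```

View pics/s7.png

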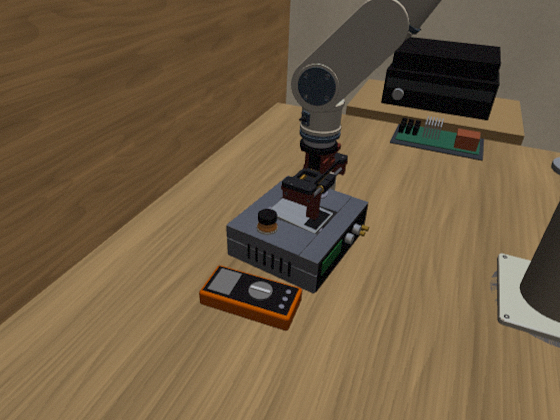

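At the stop (17 N). Let go straight up.

Request:
step_arm(targets=[[0,0,0,0,0],[0,0,0,-1,0],[0,0,0,-3,0],[0,0,0,-6,0],[0,1,0,-9,0],[0,3,0,-12,0],[0,6,0,-14,0],[0,9,0,-15,0],[0,12,0,-15,0],[0,12,0,-15,0]])

```text
time: 10.62
tool_pos: [386.9, 68.7, 319.1]
eef_rot: [0.07, 0.998, -0.0, -0.003]
wrist_force: [-0.3, -0.6, -0.1]
grip_width: 0.002
```

Request:
step_arm(targets=[[0,2,2,-1,0],[0,3,4,-2,0],[0,4,7,-2,0],[0,4,10,-2,0],[0,4,13,-2,0],[0,4,16,-2,0],[0,4,19,-2,0],[0,4,20,-2,0],[0,4,20,-2,0],[0,4,20,-2,0]])

```text
time: 11.45
tool_pos: [380.2, 271.7, 338.8]
eef_rot: [0.069, 0.998, -0.001, -0.001]
wrist_force: [-0.6, -0.9, 0.1]
grip_width: 0.006
```

```bash
python3 - <<'E'
from h import *
print(where())
a=P[2];A=np.array([[np.cos(a),np.sin(a)],[-np.sin(a),np.cos(a)]])
q=np.array([[60,45],[60,-45],[-60,-45],[-60,45]])@A+P[:2]
for n in('side','top'):
    im=vision.get_image(n); v=im['pixels'].copy()
    for z,c in((97,(0,0,255)),):
        cv2.polylines(v,[np.round(proj(np.c_[q,np.full(4,z)],im)*16).astype(np.int32)],True,c,1,cv2.LINE_AA,4)
    cv2.imwrite(f'pics/{n}8.png',np.hstack([cv2.resize(x[160:320,180:380],(400,320)) for x in (im['pixels'],v)]))
    for k in("spool","flux_jar","meter","cleaner"):
        print(n,k,[np.round(w(d["point"],im)) for d in vision.find_in(k,im)[:1]])
E
```

```text
('tip sx,sy,z', array([-190.3,  199.2,  258.8]), 'F', array([-0.6, -0.9,  0.1]), 't', 11.45)
side spool [array([538., -32., 111.])]
side flux_jar [array([576., 146., 124.])]
side meter [array([546., 281.,  35.])]
side cleaner [array([ 548., -139.,  146.])]
top spool [array([536., -42., 121.])]
top flux_jar [array([583., 138., 128.])]
top meter [array([558., 257.,  36.])]
top cleaner [array([ 538., -135.,  102.])]
```

View pics/side8.png

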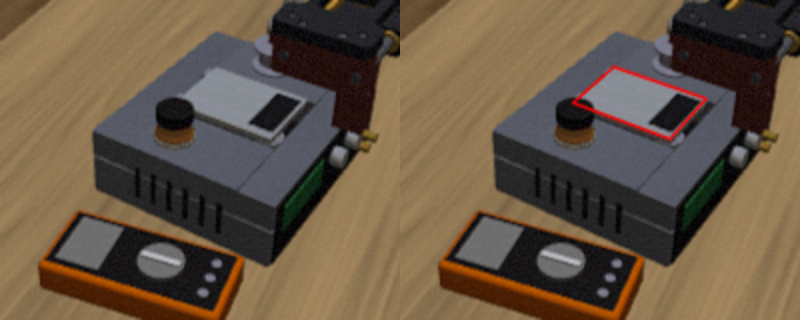

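View pics/top8.png

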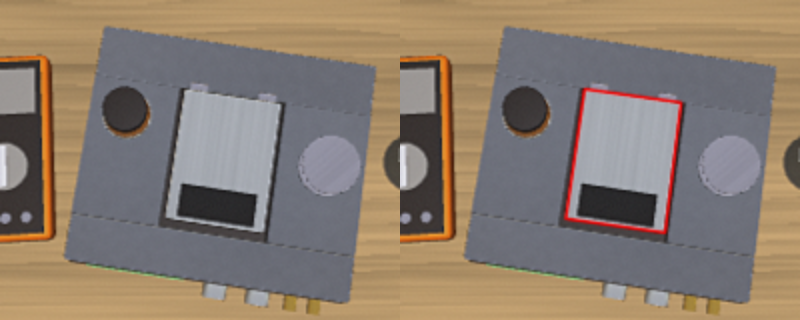

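Both views show the flap lying shut on its predicted outline 1.6 s after release. The spool, jar and meter are where they were, and the gripper is clear of everything.

```bash
python3 -c "
from h import *
print(ticket.hand_in())"
```

```text
the job is handed in; nothing more can be done
None
```

The job is done and handed in at about 12 s of the 51 s allowed. I pressed the flap and it popped open. I pushed the breaker button to its stop, then swung the flap shut from behind and pressed it down once.

- **Button:** the tip stopped at z 66.1 mm under 23 N. The side picture afterwards showed the button down in its collar, at the position predicted for fully home.
- **Flap:** I pressed it to its stop at about 17 N and let go. About 1.6 s later both cameras showed it lying on its predicted shut outline.
- **Other things:** in the last top view, the spool, jar, meter and cleaner were within a few mm of where they started, which is within the networks' error. In the side view, the spool and cleaner readings were further off (about 15 mm for the spool, and 40 mm in height for the cleaner). The gripper was partly hiding them there, and the top view did not confirm any movement.
- **Forces:** the wrist force readings peaked at about 25 N, and the robot was touching nothing at hand-in.

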